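Find the rocking corner of a jig plate and shim it

ROBOT

A 7-joint arm with a two-finger parallel gripper is mounted at the origin on a cart in front of the work surface, level with it; the furniture and walls round the work are solid. World frame = base frame: x ahead of the robot, y to its left, z up, the work surface at z = 0. Lengths are in mm, angles in rad, forces in N, time in s.
With the tool pointing down it reaches from about 400 to 875 mm from the base axis. Payload 4.4 kg.
Tool frame: the origin (TCP) lies at the very end of the fingers, on their centre line; the grasp point (between the pads) lies 19 mm behind it; z points along the fingers, y is the line along which they close (so a half turn about z gives the same grasp; the last joint's range is limited). The gripper opens to 85 mm and grips with 20 to 120 N. Pads are 22 mm wide; open, the fingers measure 114 mm over their backs; the gripper's body (76 mm by 85 mm) begins 54 mm behind the grasp point. The pads swing forward as they close: fully open they stand 13 mm farther back than shut.
Start: joints at [1.156, 0.628, 0.038, 1.517, -0.027, 0.996, -0.02], TCP at [222.179, -610.864, 231.313] pointing down, gripper open.
Joint ranges: [-3.06, 3.06], [-0.37, 2.12], [-1.25, 1.32], [0.18, 2.47], [-1.1, 4.24], [0.23, 1.98], [-2.94, 2.94]. Speed limits (rad/s): [2.57, 2.57, 3.14, 3.14, 3.14, 3.14, 3.14].

INTERFACE

Orientations are given as [roll, pitch, yaw] about the fixed x, y, z axes, in that order (R = Rz(yaw) Ry(pitch) Rx(roll)).
In Python, from cell import read_state, get_image, camera_info, finish_job gives the robot as it stands.
- The arm moves only by the tool play_rows, never from a script. Its argument "deltas" is one flat list of numbers, 7 for each row, row after row: the shift along the tool's x, y, z in mm, then the turn, a rotation vector about the tool's x, y, z in rad, then the opening, from 0 (shut) to 1 (fully open). In form: [dx, dy, dz, ax, ay, az, grip, dx, dy, dz, ax, ay, az, grip, ...]. A call has 1 to 10 rows; each row is the pose to reach, as a shift and turn from the pose commanded when the call began, along the tool's axes at that moment; what a row does not reach only later rows make up. A row lasts 1/8 s, in which the tool goes at most 62.5 mm and 10.7 degrees, less where a joint would pass 70% of its speed; a pose out of reach is approached as far as the arm can. A call with a gripper value outside its range is refused whole. The fingers move at their own pace and stop on an object; the grip force is fixed at half the most. Time passes only in rows, so rows that repeat a pose let the fingers close. It gives the time, the measured TCP pose, the force, the opening and the grip force at its end, in the units of the state.
- read_state(): the state, without advancing time (a new reading comes with each control period).
- get_image(name): name is "scene" or "top" or "wrist"; returns the picture (420x560x3 uint8, red, green, blue); there is no depth.
- camera_info(name): a dict with "fx", "fy", "cx", "cy" (pixels), "distortion" ([k1, k2, p1, p2, k3] as OpenCV has them; the pictures are not rectified), "T" (4x4, takes a point from camera to world coordinates). Camera axes: x right, y down, z forward; pixel columns grow to the right and rows downward; lengths in mm; the calibration is good to about 2 mm. A picture is of the moment at which its call begins: read the wrist's pose just before it. camera_info takes no time and is no camera call; for the wrist camera it gives the pose at the moment of the call.
- finish_job(): hands the job in; it is judged then, once.
The state is a dict: "clock": time; "qpos": joint angles; "qd": joint speeds; "tau": joint torques, N m; "eef_pos": TCP position; "tool_rot": TCP orientation; "force": force on the tool from outside, world axes, zero at the start; "torque": the same for the moment, N m; "width": finger opening in mm; "gripper_force": force on a finger pad.
Only numpy, scipy, OpenCV 4.12 (cv2) and the standard library are available. Lean on these libraries where they do the work, as an engineer would, in place of code of your own. Each camera call takes 0.05 s, during which the arm holds its last target. There are 200 camera calls.

TASK

The grey jig plate on the bench rocks because one of its four rubber feet has gone soft. Press down on its bare corners one after another with a fingertip until you find the one that gives, press that corner's red-tabbed flip-down shim flat, and then press the same corner again to check that it is now solid. Leave the other three shims up, lift nothing, and do not shift the plate, the pine offcut on it or the tools lying around.

Things in the scene. Friction and masses are not known exactly. Their poses are not given: they have to be found in the camera images.
- plate: grey anodised aluminium jig plate, 210 mm (its x) by 160 mm (its y), 15 mm thick, 1.3 kg, lying loose on four black rubber feet. Origin at the centre of its underside; +x points away from the robot, +y to the left, z up. A steel fence and stop, 14 mm high, stand near its middle. Each corner has a hinged flip-down shim with a red tab.
- plate_top (a point): centre of the plate's top face, 35 mm above the bench. The feet are 20 mm high, 44 mm across, one under each shim. One foot, any of the four, is soft, which does not show: pressed with about 2 to 4 N its corner goes down 5 to 6 mm to a firm stop, and springs back when let go. The other three do not give.
- offcut_mid (a point): centre of a loose pine offcut, 48x115x38 mm, lying along the plate's x on the middle of the plate against the fence; its top is 38 mm above the plate's top face. It stays where it is and is not to be moved.
- corner_far_left (a point): the spot to press on the far left corner of the plate, on its top face, 13 mm in from the end edge and 16 mm in from the side edge; a bare patch about 29 mm (plate x) by 40 mm (plate y)
- corner_far_right (a point): the spot to press on the far right corner of the plate, on its top face, 13 mm in from the end edge and 16 mm in from the side edge; a bare patch about 29 mm (plate x) by 40 mm (plate y)
- corner_near_left (a point): the spot to press on the near left corner of the plate, on its top face, 13 mm in from the end edge and 16 mm in from the side edge; a bare patch about 29 mm (plate x) by 40 mm (plate y)
- corner_near_right (a point): the spot to press on the near right corner of the plate, on its top face, 13 mm in from the end edge and 16 mm in from the side edge; a bare patch about 29 mm (plate x) by 40 mm (plate y)
- tab_far_left (a point): middle of the upper face of the red tab (24x17 mm, 7 mm thick) of the far left corner's shim, 45 mm along the shim's arm from its hinge pin; it moves with the shim
- shim_far_left (a joint): far left corner's shim, 0 raised to 0.84 rad flat. Its pin lies along the plate's y at plate x +66, y +60 mm, 4.5 mm above the top face; at 0 the arm rises 48 degrees towards plate -x (inward); flat, the tab's upper face is 8 mm above the plate. Pressed down (a few N) it stays; its cam packs the foot below by 6 mm (on a firm foot, about 10 N, it jacks the corner up).
- tab_far_right (a point): middle of the upper face of the red tab (24x17 mm, 7 mm thick) of the far right corner's shim, 45 mm along the shim's arm from its hinge pin; it moves with the shim
- shim_far_right (a joint): far right corner's shim, 0 raised to 0.84 rad flat. Its pin lies along the plate's y at plate x +66, y -60 mm, 4.5 mm above the top face; at 0 the arm rises 48 degrees towards plate -x (inward); flat, the tab's upper face is 8 mm above the plate. Pressed down (a few N) it stays; its cam packs the foot below by 6 mm (on a firm foot, about 10 N, it jacks the corner up).
- tab_near_left (a point): middle of the upper face of the red tab (24x17 mm, 7 mm thick) of the near left corner's shim, 45 mm along the shim's arm from its hinge pin; it moves with the shim
- shim_near_left (a joint): near left corner's shim, 0 raised to 0.84 rad flat. Its pin lies along the plate's y at plate x -66, y +60 mm, 4.5 mm above the top face; at 0 the arm rises 48 degrees towards plate +x (inward); flat, the tab's upper face is 8 mm above the plate. Pressed down (a few N) it stays; its cam packs the foot below by 6 mm (on a firm foot, about 10 N, it jacks the corner up).
- tab_near_right (a point): middle of the upper face of the red tab (24x17 mm, 7 mm thick) of the near right corner's shim, 45 mm along the shim's arm from its hinge pin; it moves with the shim
- shim_near_right (a joint): near right corner's shim, 0 raised to 0.84 rad flat. Its pin lies along the plate's y at plate x -66, y -60 mm, 4.5 mm above the top face; at 0 the arm rises 48 degrees towards plate +x (inward); flat, the tab's upper face is 8 mm above the plate. Pressed down (a few N) it stays; its cam packs the foot below by 6 mm (on a firm foot, about 10 N, it jacks the corner up).
- sanding_block: cork sanding block, 63x101x32 mm, right of the plate; a bystander. Origin at the centre of its underside
- spanner_13: small steel spanner, 164 mm long, 8 mm thick, lying in front of the plate; a bystander. Origin at the centre of its underside
- coach_bolt: steel bolt with nut, 94 mm long, left of the plate; a bystander. Origin at the centre of its underside
- spring_clamp: black spring clamp, 53x103x24 mm, left of the plate; a bystander. Origin at the centre of its underside
- pliers_brown: pliers with brown grips, 150 mm long, in front of the plate to the right; a bystander. Origin at the centre of its underside

How it is judged (in metres and radians):
On the way, in this order (a step that is already met when the one before it is completed fails the run):
1. With the fingers pressing on the plate itself and not on a shim, all shims still up, some corner is pushed down by 3 mm or more (height (world z) of any of corner_far_left, corner_far_right, corner_near_left, corner_near_right below 0.032 m and contact force between the fingers and plate above 1 N and contact force between the fingers and shim_far_left below 0.5 N and contact force between the fingers and shim_far_right below 0.5 N and contact force between the fingers and shim_near_left below 0.5 N and contact force between the fingers and shim_near_right below 0.5 N and value of joint each of shim_far_left, shim_far_right, shim_near_left, shim_near_right below 0.3 rad), for 0.1 s.
2. One corner's shim is flat (within 0.06 rad) and the plate is level (value of joint any of shim_far_left, shim_far_right, shim_near_left, shim_near_right above 0.78 rad and angle between plate's own z axis and vertical below 0.012 rad), for 0.2 s.
3. The corner whose shim is flat is pressed again with more than 3 N, the fingers off the shims and within 60 mm of that corner, and it goes down less than 3 mm (((value of joint shim_far_left above 0.78 rad and height (world z) of corner_far_left above 0.032 m and horizontal distance between the grasp point and corner_far_left below 0.06 m) or (value of joint shim_far_right above 0.78 rad and height (world z) of corner_far_right above 0.032 m and horizontal distance between the grasp point and corner_far_right below 0.06 m) or (value of joint shim_near_left above 0.78 rad and height (world z) of corner_near_left above 0.032 m and horizontal distance between the grasp point and corner_near_left below 0.06 m) or (value of joint shim_near_right above 0.78 rad and height (world z) of corner_near_right above 0.032 m and horizontal distance between the grasp point and corner_near_right below 0.06 m)) and contact force between the fingers and plate above 3 N and contact force between the fingers and shim_far_left below 0.5 N and contact force between the fingers and shim_far_right below 0.5 N and contact force between the fingers and shim_near_left below 0.5 N and contact force between the fingers and shim_near_right below 0.5 N), for 0.1 s.
At the end, for the whole second after the job is handed in: One shim flat (within 0.06 rad of its stop), the other three up (below 0.3 rad); plate level to 0.010 rad, as only the soft corner's shim leaves it, at rest and within 30 mm of its start; offcut still on it, within 30 mm of its start; tools round it within 20 mm of theirs (((value of joint shim_far_left above 0.78 rad and value of joint each of shim_far_right, shim_near_left, shim_near_right below 0.3 rad) or (value of joint shim_far_right above 0.78 rad and value of joint each of shim_far_left, shim_near_left, shim_near_right below 0.3 rad) or (value of joint shim_near_left above 0.78 rad and value of joint each of shim_far_left, shim_far_right, shim_near_right below 0.3 rad) or (value of joint shim_near_right above 0.78 rad and value of joint each of shim_far_left, shim_far_right, shim_near_left below 0.3 rad)) and angle between plate's own z axis and vertical below 0.01 rad and linear speed of plate below 0.01 m/s and distance of each of plate, offcut_mid from where it was at the start of the episode below 0.03 m and z of offcut_mid in the frame of plate above 0.029 m and distance of each of sanding_block, spanner_13, coach_bolt, spring_clamp, pliers_brown from where it was at the start of the episode below 0.02 m); the robot touches nothing.
It fails at once if The plate is lifted off its feet (its middle more than 10 mm up) or pushed more than 30 mm along the bench (height (world z) of plate above 0.03 m or distance of plate from where it was at the start of the episode above 0.03 m).
It fails at once if The pine offcut on the plate is lifted, or shifted more than 30 mm (height (world z) of offcut_mid above 0.069 m or distance of offcut_mid from where it was at the start of the episode above 0.03 m).
It fails at once if A tool lying round the plate is shifted more than 20 mm (distance of any of sanding_block, spanner_13, coach_bolt, spring_clamp, pliers_brown from where it was at the start of the episode above 0.02 m).
It also fails if it takes over 67 s, if anything falls off the work surface, if the arm or the gripper's body presses on something with over 40 N, if the wrist force passes 120 N, or if a joint passes its speed limit or range.

## Working session

There is one attempt and no reset: what is moved stays moved. The work goes in short steps, Python scripts to look and compute and a tool call to move; the robot and the scene stay as the last step left them, time stands still between calls to the robot, and variables do not carry over. Pictures are saved under pics/ and viewed, at most 10 in all, crops included, and the job is handed in when it is done.

Besides the shell and the picture viewer there is one more tool, called after ">>>" as name(argument=value, ...), one argument or row to a line, values as JSON. play_rows: Moves the arm, as the interface text tells. Its arguments: {"type":"object","properties":{"deltas":{"type":"array"}},"required":["deltas"]}

```bash
mkdir -p pics
python3 - <<'E'
from cell import *
import cv2
s=read_state();print({k:s[k] for k in('clock','eef_pos','tool_rot','force','width')})
for n in('top','scene'):
    cv2.imwrite(f'pics/{n}0.png',cv2.cvtColor(get_image(n),cv2.COLOR_RGB2BGR))
    print(n,camera_info(n))
E
```

```text
{'clock': 0.0, 'eef_pos': array([ 221.9845441 , -610.2527094 ,  230.38767365]), 'tool_rot': array([-3.13968886e+00,  8.64800523e-06,  3.48836801e-01]), 'force': array([-0.97197988, -0.22895942, -0.15562929]), 'width': 85.04979218490605}
top {'fx': 479.50818818964547, 'fy': 479.50818818964547, 'cx': 276.51480031034475, 'cy': 207.29911372921168, 'distortion': array([-0.07845462,  0.        ,  0.        ,  0.        ,  0.        ]), 'T': array([[-1.04744596e-01, -9.62219602e-01,  2.51320528e-01,
         2.60144769e+02],
       [-9.94494490e-01,  1.02118389e-01, -2.35062699e-02,
         1.59605292e+02],
       [-3.04625374e-03, -2.52399035e-01, -9.67618441e-01,
         1.05412834e+03],
       [ 0.00000000e+00,  0.00000000e+00,  0.00000000e+00,
         1.00000000e+00]])}
scene {'fx': 403.8962154301896, 'fy': 403.8962154301896, 'cx': 276.49272921006144, 'cy': 205.19008315859173, 'distortion': array([-0.04425864,  0.        ,  0.        ,  0.        ,  0.        ]), 'T': array([[-8.77963007e-01, -1.94947041e-01,  4.37237476e-01,
         1.35888913e+02],
       [-4.78606059e-01,  3.78085124e-01, -7.92456862e-01,
         8.17990746e+02],
       [-1.08258652e-02, -9.05012315e-01, -4.25247588e-01,
         4.27371172e+02],
       [ 0.00000000e+00,  0.00000000e+00,  0.00000000e+00,
         1.00000000e+00]])}
```

View pics/top0.png

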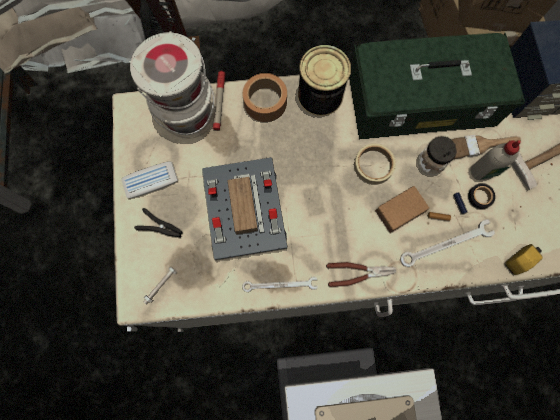

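View pics/scene0.png

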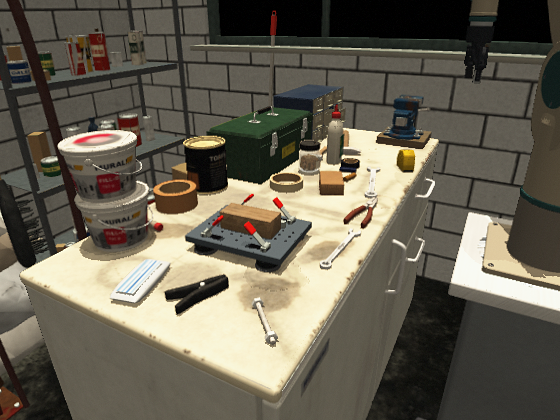

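The top view shows the plate's corners at about (203,167), (271,158), (286,247) and (213,258). The offcut is at about (243,205), with the red tabs at (212,191), (267,184), (273,214) and (217,223). I'll fit the plate pose and check it on an enlarged crop.

```bash
cat > h.py <<'E'
import numpy as np, cv2
from scipy.optimize import least_squares
from cell import *
def ci(n):
    c=camera_info(n);K=np.array([[c['fx'],0,c['cx']],[0,c['fy'],c['cy']],[0,0,1.]]);return K,np.array(c['distortion']),np.array(c['T'])
def proj(n,P):
    K,d,T=ci(n);W=np.linalg.inv(T);return cv2.projectPoints(np.array(P,float).reshape(-1,3),cv2.Rodrigues(W[:3,:3])[0],W[:3,3],K,d)[0].reshape(-1,2)
def topt(p,xy,z=35):
    c,s=np.cos(p[2]),np.sin(p[2]);xy=np.array(xy,float).reshape(-1,2)
    return np.c_[p[0]+c*xy[:,0]-s*xy[:,1],p[1]+s*xy[:,0]+c*xy[:,1],np.full(len(xy),z)]
C=[(105,80),(105,-80),(-105,-80),(-105,80)]
S=[(92,64),(92,-64),(-92,-64),(-92,64)]
E
python3 - <<'E'
from h import *
px=np.array([(203,167),(271,158),(286,247),(213,258)],float)
r=least_squares(lambda p:(proj('top',topt(p,C))-px).ravel(),[550,250,0]);print(r.x,r.fun.round(1))
print(topt(r.x,S).round(0)); np.save('p.npy',r.x)
im=cv2.imread('pics/top0.png');k=6;x0,y0=185,145
b=cv2.resize(im[y0:y0+100,x0:x0+130],None,fx=k,fy=k,interpolation=cv2.INTER_CUBIC)
for L,col in((C,(0,255,0)),(S,(0,0,255))):
    for q in proj('top',topt(r.x,L)): cv2.circle(b,tuple(((q-[x0,y0]+.5)*k).astype(int).tolist()),4,col,1)
cv2.imwrite('pics/c1.png',b)
E
```

```text
[5.34853360e+02 2.07638849e+02 4.39948872e-02] [-1.1 -0.1  1.1 -1.2  0.4  0.6 -0.4  0.6]
[[624. 276.  35.]
 [630. 148.  35.]
 [446. 140.  35.]
 [440. 268.  35.]]
```

View pics/c1.png

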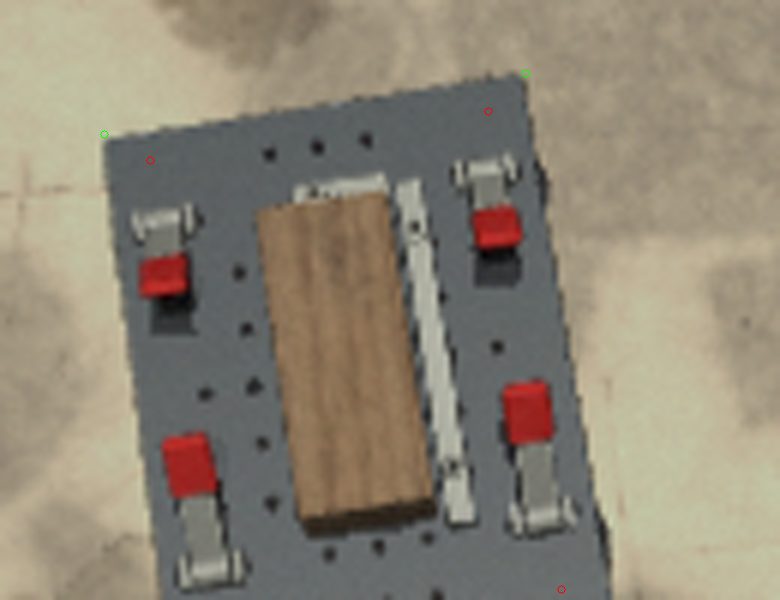

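The fit agrees with the image to about 2 mm: plate centre about (535, 208), yaw 0.044. I'll shut the gripper, swing over and turn to the plate's yaw.

>>> play_rows(
  deltas=[60,-48,0,0,0,0.1,0,120,-96,0,0,0,0.2,0,180,-145,0,0,0,0.305,0,240,-193,0,0,0,0.305,0,300,-241,0,0,0,0.305,0,373,-300,0,0,0,0.305,0,373,-300,0,0,0,0.305,0,373,-300,0,0,0,0.305,0,373,-300,0,0,0,0.305,0],
)

```text
clock: 1.23
eef_pos: [472.0, -197.4, 231.0]
tool_rot: [-3.14, -0.0, 0.051]
force: [-0.3, 0.1, 0.0]
width: 0.1
gripper_force: 0.0
```

>>> play_rows(
  deltas=[-2,-60,0,0,0,0,0,-4,-120,10,0,0,0,0,-6,-180,30,0,0,0,0,-8,-240,60,0,0,0,0,-10,-300,90,0,0,0,0,-12,-337,120,0,0,0,0,-12,-337,150,0,0,0,0,-12,-337,150,0,0,0,0,-12,-337,150,0,0,0,0],
)

```text
clock: 2.35
eef_pos: [444.2, 133.3, 82.0]
tool_rot: [3.141, -0.001, 0.041]
force: [-0.0, -0.1, -0.1]
width: 0.2
gripper_force: 0.0
```

Run:
```python
from h import *
s=read_state();print(s['eef_pos'],s['tool_rot'],s['force'])
p=np.load('p.npy')
im=cv2.cvtColor(get_image('wrist'),cv2.COLOR_RGB2BGR)
for L,col in((C,(0,255,0)),(S,(0,0,255))):
    for q in proj('wrist',topt(p,L)):
        if np.all(abs(q)<900): print(q.round()); cv2.circle(im,tuple(q.astype(int).tolist()),4,col,1)
cv2.imwrite('pics/w1.png',im)
```

```text
[444.17646823 133.28605757  82.02193852] [ 3.14100131e+00 -8.51838897e-04  4.13222195e-02] [-0.01393065 -0.14412444 -0.14748909]
[ -37. -148.]
[ 294. -165.]
[290. 253.]
[ 38. 253.]
[  -3. -121.]
[ 259. -133.]
[264. 234.]
[ 58. 234.]
```

View pics/w1.png

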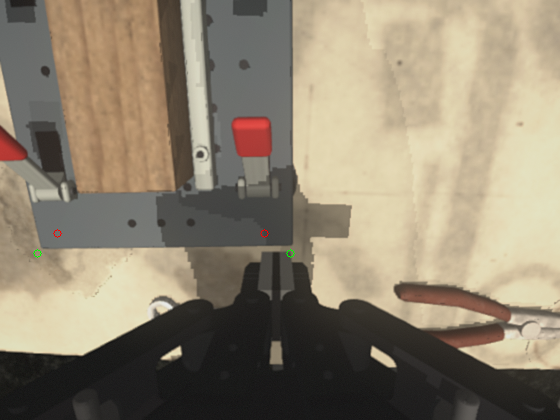

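The wrist view puts the near right corner at (293,247) against a predicted (290,253). The plate is therefore about 2–4 mm farther and 1–2 mm to the right, so I'll use centre (537, 206.5). Now I press the near right corner gently.

>>> play_rows(
  deltas=[3,-6,25,0,0,0,0,3,-6,40,0,0,0,0,3,-6,44,0,0,0,0,3,-6,46,0,0,0,0,3,-6,48,0,0,0,0,3,-6,49,0,0,0,0,3,-6,49,0,0,0,0],
)

```text
clock: 3.28
eef_pos: [446.4, 140.5, 34.9]
tool_rot: [-3.141, -0.002, 0.043]
force: [-5.3, -1.8, 27.4]
width: 0.1
gripper_force: 13.5
```

Firm: 27 N at z = 34.9. Next, near left.

>>> play_rows(
  deltas=[0,0,-30,0,0,0,0,0,-60,-35,0,0,0,0,0,-110,-35,0,0,0,0,0,-127,-25,0,0,0,0,0,-127,-10,0,0,0,0,0,-127,-4,0,0,0,0,0,-127,-2,0,0,0,0,0,-127,-1,0,0,0,0,0,-127,-1,0,0,0,0],
)

```text
clock: 4.4
eef_pos: [439.9, 265.2, 33.5]
tool_rot: [3.14, 0.002, 0.041]
force: [-2.5, -0.6, 6.2]
width: 0.1
gripper_force: 3.0
```

>>> play_rows(
  deltas=[0,0,1,0,0,0,0,0,0,1,0,0,0,0,0,0,1,0,0,0,0],
)

```text
clock: 4.78
eef_pos: [439.9, 265.3, 32.7]
tool_rot: [3.14, 0.002, 0.041]
force: [-3.4, -1.0, 6.2]
width: 0.1
gripper_force: 3.2
```

>>> play_rows(
  deltas=[0,0,1,0,0,0,0,0,0,2,0,0,0,0,0,0,3,0,0,0,0,0,0,3,0,0,0,0],
)

```text
clock: 5.28
eef_pos: [439.7, 265.6, 29.7]
tool_rot: [3.14, 0.003, 0.042]
force: [-3.3, -1.4, 7.5]
width: 0.1
gripper_force: 3.7
```

The near left corner gives, 5 mm down at about 7 N. I'll press a touch more to be sure, then lift and move above its tab.

>>> play_rows(
  deltas=[0,0,1,0,0,0,0,0,0,1,0,0,0,0,0,0,1,0,0,0,0,0,0,-30,0,0,0,0,0,0,-60,0,0,0,0,25,1,-63,0,0,0,0,59,2,-63,0,0,0,0,59,2,-63,0,0,0,0],
)

```text
clock: 6.28
eef_pos: [503.2, 266.2, 92.7]
tool_rot: [3.141, -0.004, 0.039]
force: [-1.4, -0.5, 1.0]
width: 0.2
gripper_force: 0.0
```

Run:
```python
from h import *
s=read_state();print(s['eef_pos'],s['force'])
p=[537,206.5,.044]
im=cv2.cvtColor(get_image('wrist'),cv2.COLOR_RGB2BGR)
for q in proj('wrist',topt(p,C)): print(q.round())
q=proj('wrist',topt(p,[(-38.5,60)],75))[0];print('tab',q); cv2.circle(im,tuple(q.astype(int).tolist()),4,(0,255,0),1)
cv2.imwrite('pics/w2.png',im)
```

```text
[503.17404613 266.17675216  92.6846409 ] [-1.3657985  -0.48171353  0.95363653]
[237. -16.]
[534. -12.]
[473. 323.]
[249. 325.]
tab [276.77461561 265.34660129]
```

View pics/w2.png

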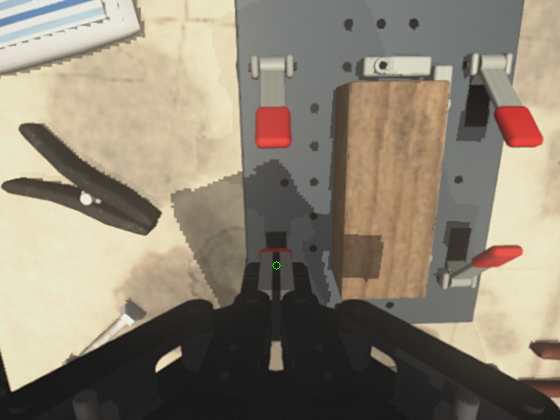

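The fingertip is centred laterally on the tab at (276,255), whose inner edge just shows beyond it. All the shims are still up and the offcut is clear. I'll press down along the tab's arc.

>>> play_rows(
  deltas=[1,0,15,0,0,0,0,4,0,24,0,0,0,0,7,0,32,0,0,0,0,9,0,38,0,0,0,0,10,0,43,0,0,0,0,11,0,47,0,0,0,0,11,0,50,0,0,0,0,11,0,51,0,0,0,0,11,0,51,0,0,0,0],
)

```text
clock: 7.45
eef_pos: [510.3, 268.7, 42.5]
tool_rot: [-3.141, 0.0, 0.044]
force: [-2.7, -2.1, 11.3]
width: -0.0
gripper_force: 5.5
```

>>> play_rows(
  deltas=[0,0,1,0,0,0,0,0,0,1,0,0,0,0,0,0,1,0,0,0,0],
)

```text
clock: 7.82
eef_pos: [510.4, 268.7, 42.2]
tool_rot: [-3.141, 0.0, 0.044]
force: [-5.4, -2.3, 17.0]
width: -0.2
gripper_force: 8.7
```

Firm stop at about z = 42.2, close to the expected 43. I'll press once more, lift, look, and go back to above the corner.

>>> play_rows(
  deltas=[0,0,1,0,0,0,0,0,0,1,0,0,0,0,0,0,-30,0,0,0,0,0,0,-52,0,0,0,0,-35,-2,-52,0,0,0,0,-70,-2,-52,0,0,0,0,-70,-2,-40,0,0,0,0,-70,-2,-40,0,0,0,0],
)

```text
clock: 8.82
eef_pos: [441.2, 267.7, 79.8]
tool_rot: [3.141, -0.0, 0.044]
force: [-0.5, -0.1, -0.5]
width: -0.4
gripper_force: 0.0
```

Run:
```python
from h import *
s=read_state();print(s['eef_pos'],s['force'])
cv2.imwrite('pics/w3.png',cv2.cvtColor(get_image('wrist'),cv2.COLOR_RGB2BGR))
```

```text
[441.21466296 267.68056013  79.76498429] [-0.49676923 -0.09004806 -0.54180904]
```

View pics/w3.png

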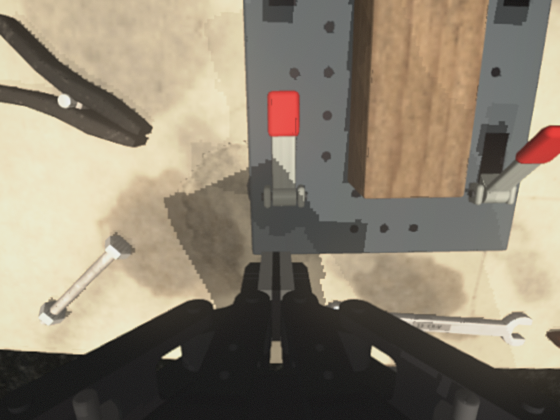

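The near left shim lies flat, its red tab at (284,113) with no shadow gap; the bolt, spanner and clamp are undisturbed. Now I press the corner again.

>>> play_rows(
  deltas=[0,0,25,0,0,0,0,0,0,40,0,0,0,0,0,0,44,0,0,0,0,0,0,46,0,0,0,0,0,0,47,0,0,0,0,0,0,48,0,0,0,0,0,0,48,0,0,0,0,0,0,48,0,0,0,0],
)

```text
clock: 9.88
eef_pos: [440.7, 267.4, 34.3]
tool_rot: [-3.141, -0.0, 0.043]
force: [-3.4, -1.8, 16.8]
width: 0.1
gripper_force: 8.0
```

Solid now: 17 N at z = 34.3. I'll lift clear and check.

>>> play_rows(
  deltas=[0,0,-40,0,0,0,0,0,0,-90,0,0,0,0,0,0,-140,0,0,0,0,0,0,-190,0,0,0,0,0,100,-190,0,0,0,0,0,220,-190,0,0,0,0,0,300,-190,0,0,0,0,0,300,-190,0,0,0,0,0,300,-190,0,0,0,0,0,300,-190,0,0,0,0],
)

```text
clock: 11.12
eef_pos: [453.9, -36.7, 223.2]
tool_rot: [3.14, -0.002, 0.035]
force: [-0.3, 1.0, -0.1]
width: -0.1
gripper_force: 0.0
```

Run:
```python
from h import *
s=read_state();print(s['eef_pos'],s['force'])
cv2.imwrite('pics/s1.png',cv2.cvtColor(get_image('scene'),cv2.COLOR_RGB2BGR)[170:290,150:350].repeat(3,0).repeat(3,1))
```

```text
[453.86470649 -36.73503836 223.16457452] [-0.25388686  1.0147033  -0.14222477]
```

View pics/s1.png

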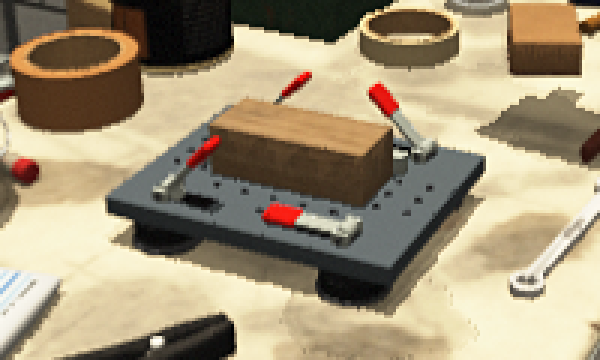

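The near left shim is flat at crop (310,222), the other three are up, and the plate and offcut are in place. Handing in.

```bash
python3 -c "
from cell import *
print(finish_job())"
```

```text
the job is handed in; nothing more can be done
None
```

The near left corner was the soft one: it sank about 5 mm, I pressed its shim flat, and it then held firm under about 17 N. The other three shims are still up, the plate, offcut and tools look unmoved in the final pictures, and the job is handed in (the far corners were not tested because the soft one turned up second).

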